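# Hold a gel tray against the sprung bar of its casting stand

## Task

Pick up the short gel tray by its comb, set it flat on the bed of the casting stand between the two side guides, and push it square against the sprung stop bar, steadily with about 8 newtons, so that the bar is pressed about half-way in and stays there while I tighten the clamp screws; never drive the bar to the end of its travel. Keep up the steady push for at least 2 seconds, then finish while still holding the tray pressed there: do not let go or back off. Leave the long tray and the other things on the bench where they are.

Things in the scene. Friction and masses are not known exactly. Their poses are not given: they have to be found in the camera images.
- short_tray_grip (a point): Centre of the comb grip of the short gel tray: an upright black slab 10 mm thick (x), 70 mm wide (y), 24 to 62 mm above the tray's underside; this point is 43 mm up, over the tray's centre, z up. Grey loose tray, about 0.2 kg, 80 mm long (x), 70 mm wide (y), floor 5 mm, side walls 22 mm high along its length. Same after a half turn. Grasp the slab from above, closing along x.
- long_tray_grip (a point): The same point (43 mm above the underside, centre of the comb slab) on the long gel tray, a bystander like the short one but 140 mm long along its x. Leave it alone. The two trays may have swapped places.
- stand: Casting stand, fixed: flat base 210 (x) by 130 (y) mm, its upper face (the bed) 12 mm above the bench. Origin: centre of its underside; x points from the open end to the stop bar (pushing direction, roughly away from the robot), z up. Side guides rise 14 mm above the bed from x = -85 to 35 mm, inner faces at y = -40 and 40 mm; screw knobs outside them out to y = -65 and 65 mm.
- hold_point (a point): Point fixed to the stand, axes as the stand's: 13 mm along the stand's x from its origin, on the middle line, 55 mm above the bench. The short tray's comb centre is here when the tray is flat on the bed with the bar half-way in. Tray and bar first touch with the comb centre 8 mm before it (-x). A fixed back block behind the bar begins 68 mm beyond it (+x), its top 36 mm above the bench
- stop_bar (a joint): How far the stop bar is pressed in (m): 0 at rest, grows as it is pushed along the stand's +x, end of travel 0.016. The bar is an aluminium strip 12 mm thick (x), 70 mm wide (y), 15 to 35 mm above the bench, on a spring of 1 N per mm (no preload): half-way in, 0.008, is 8 N.
- bar_face (a point): Centre of the stop bar's front face, which the tray's end meets: at rest 45 mm along the stand's x from its origin, 25 mm above the bench; moves along x with the bar.
- oil_bottle: Bystander: amber glass bottle, 52 mm across, 150 mm tall, standing loose; origin at the centre of its underside.
- jar: Bystander: glass jar with white lid, 60 mm across, 80 mm tall, standing loose; origin at the centre of its underside.
- beaker: Bystander: glass beaker, 60 mm across, 75 mm tall, standing loose on a fixed pocket scale (120 by 75 mm, 21 mm high); origin at the centre of its underside.
- spoon: Bystander: steel lab spoon about 170 mm long lying loose on the bench nearer to the robot than the stand; origin at the middle of its underside.

How it is judged (in metres and radians):
On the way, in this order (a step that is already met when the one before it is completed fails the run):
1. the short tray is lifted clear of the bench by the robot (height (world z) of short_tray_grip above 0.05 m and contact force between the fingers and short_tray above 1 N), for 0.1 s.
2. the short tray lies flat on the bed between the guides and presses the stop bar about half-way in, steadily, for 1.5 s (value of joint stop_bar between 0.0035 and 0.0125 m and contact force between short_tray and stop_bar between 3 and 13.5 N and y of short_tray_grip in the frame of stand between -0.008 and 0.008 m and z of short_tray_grip in the frame of stand between 0.051 and 0.059 m and angle between the x axis of short_tray_grip and the x axis of stand, either way round below 0.08 rad and angle between short_tray_grip's own z axis and vertical below 0.06 rad and contact force between the fingers and short_tray above 1 N and linear speed of short_tray below 0.02 m/s), for 1.5 s.
At the end, for the whole second after the job is handed in: Short tray flat on the bed (comb centre 51-59 mm up, tilt < 0.06 rad), within 8 mm of the middle between the guides, square within 0.08 rad, at rest, held by the fingers, pressing the bar 3.5-12.5 mm in with 3-13.5 N; the program ends still holding it so (all of step 2); the arm keeps its last pose, push and grip.
It fails at once if the stop bar is driven to the end of its travel (value of joint stop_bar above 0.0155 m).
It fails at once if the long tray or another thing on the bench is moved more than 30 mm (distance of any of long_tray_grip, oil_bottle, jar, beaker, spoon from where it was at the start of the episode above 0.03 m).
It also fails if it takes over 42 s, if anything falls off the work surface, if the arm or the gripper's body presses on something with over 40 N, if the wrist force passes 120 N, or if a joint passes its speed limit or range.

## Robot

A 6-joint arm with a two-finger parallel gripper is mounted at the origin on the work surface. World frame = base frame: x ahead of the robot, y to its left, z up, the work surface at z = 0. Lengths are in m, angles in degrees, forces in N, time in s.
With the tool pointing down it reaches from about 0.425 to 0.925 m from the base axis. Payload 12.5 kg.
Tool frame: the origin (TCP) lies at the very end of the fingers, on their centre line; the grasp point (between the pads) lies 19 mm behind it; z points along the fingers, y is the line along which they close (so a half turn about z gives the same grasp; the last joint's range is limited). The gripper opens to 85 mm and grips with 20 to 120 N. Pads are 22 mm wide; open, the fingers measure 114 mm over their backs; the gripper's body (76 mm by 85 mm) begins 54 mm behind the grasp point. The pads swing forward as they close: fully open they stand 13 mm farther back than shut.
Start: joints at [-77.556, 28.126, 89.318, -0, 62.55, -6.05], TCP at [0.198, -0.593, 0.231] pointing down, gripper open.
Joint ranges: [-177.58, 177.58], [-47.91, 125.51], [2.72, 160], [-65.01, 245.01], [3.68, 167.84], [-153.87, 153.87]. Speed limits (degrees/s): [127.2, 127.2, 159.86, 180, 180, 180].

## Interface

Orientations are given as [roll, pitch, yaw] about the fixed x, y, z axes, in that order (R = Rz(yaw) Ry(pitch) Rx(roll)).
In Python, from bench import sensors, eyes, order gives the robot as it stands.
- The arm moves only by the tool servo_tool, never from a script. Its argument "motion" is a list of rows, each a list of 5 numbers: the closure in counts, from 0 (fully open) to 255 (shut), then the shift along the tool's x, y, z in cm, then the turn about the tool's z in rad. A call has 1 to 5 rows; each row is the pose to reach, as a shift and turn from the pose commanded when the call began, along the tool's axes at that moment; what a row does not reach only later rows make up. A row lasts 1/10 s, in which the tool goes at most 50 mm and 8.59 degrees, less where a joint would pass 70% of its speed; a pose out of reach is approached as far as the arm can. A call with a gripper value outside its range is refused whole. The fingers move at their own pace and stop on an object; the grip force is fixed at half the most. Time passes only in rows, so rows that repeat a pose let the fingers close. It gives the time, the measured TCP pose, the force, the opening and the grip force at its end, in the units of the state.
- sensors.sense(): the state, without advancing time (a new reading comes with each control period).
- eyes.snapshot(name): name is "scene" or "top" or "wrist"; returns the picture (420x560x3 uint8, red, green, blue); there is no depth.
- eyes.camera_info(name): a dict with "fovy" (degrees; the focal length in pixels is half the picture's height over the tangent of half this angle, whatever the lens; pixels are square), "cx", "cy" (the principal point, pixels), "T" (4x4, takes a point from camera to world coordinates); the wrist camera has in their place "T_tool_cam" (4x4, takes a point from camera to tool coordinates, whose origin is the TCP and whose axes are the flange's). Camera axes: x right, y down, z forward; pixel columns grow to the right and rows downward; lengths in m; the calibration is good to about 2 mm. A picture is of the moment at which its call begins: read the wrist's pose just before it. camera_info takes no time and is no camera call.
- order.hand_in(): hands the job in; it is judged then, once.
The state is a dict: "t": time; "joint_positions": joint angles; "dq": joint speeds; "effort": joint torques, N m; "ee_pos": TCP position; "tool_rot": TCP orientation; "contact_force": force on the tool from outside, world axes, zero at the start; "torque": the same for the moment, N m; "gripper_width": finger opening in m; "gripper_force": force on a finger pad.
Only numpy, scipy, OpenCV 4.12 (cv2) and the standard library are available. Lean on these libraries where they do the work, as an engineer would, in place of code of your own. Each camera call takes 0.05 s, during which the arm holds its last target. There are 200 camera calls.

## Working session

There is one attempt and no reset: what is moved stays moved. The work goes in short steps, Python scripts to look and compute and a tool call to move; the robot and the scene stay as the last step left them, time stands still between calls to the robot, and variables do not carry over. Pictures are saved under pics/ and viewed, at most 10 in all, crops included, and the job is handed in when it is done.

Besides the shell and the picture viewer there is one more tool, called after "Emit:" by a JSON object that holds its "method" and its "body", one argument or row to a line. servo_tool: Moves the arm, as the interface text tells. Its arguments: {"type":"object","properties":{"motion":{"type":"array"}},"required":["motion"]}

```bash
mkdir -p pics; cat > h.py <<'E'
import numpy as np, cv2
from bench import sensors, eyes, order
from scipy.spatial.transform import Rotation as R
def snap(n):
    s=sensors.sense(); im=np.asarray(eyes.snapshot(n)); return s,im
def save(im,f,scale=1):
    cv2.imwrite('pics/'+f,cv2.resize(im[:,:,::-1],None,fx=scale,fy=scale))
def cam(n,s=None):
    c=eyes.camera_info(n); f=210/np.tan(np.radians(c['fovy'])/2)
    if n=='wrist':
        T=np.eye(4);T[:3,:3]=R.from_euler('xyz',s['tool_rot'],degrees=True).as_matrix();T[:3,3]=s['ee_pos']
        T=T@np.array(c['T_tool_cam'])
    else: T=np.array(c['T'])
    return f,c['cx'],c['cy'],T
def ray(c,uv,z):
    f,cx,cy,T=c
    uv=np.atleast_2d(np.array(uv,float))
    d=np.c_[(uv[:,0]-cx)/f,(uv[:,1]-cy)/f,np.ones(len(uv))]@T[:3,:3].T
    return T[:3,3]+d*((z-T[2,3])/d[:,2])[:,None]
def proj(c,P):
    f,cx,cy,T=c
    p=(np.atleast_2d(P)-T[:3,3])@T[:3,:3]
    return np.c_[f*p[:,0]/p[:,2]+cx,f*p[:,1]/p[:,2]+cy]
E
python3 - <<'E'
from h import *
for n in ['top','scene']:
    s,im=snap(n); save(im,n+'0.png',1.4); np.save(n+'0.npy',im); print(n,eyes.camera_info(n))
print(eyes.camera_info('wrist')); print(s)
E
```

```text
top {'fovy': 46.30086164477208, 'cx': 281.04565959204524, 'cy': 209.04567459048647, 'T': array([[-0.00606663, -0.99785195,  0.06522799,  0.45620449],
       [-0.99995523,  0.00557984, -0.00764256,  0.0329646 ],
       [ 0.00726218, -0.06527143, -0.99784112,  1.24820407],
       [ 0.        ,  0.        ,  0.        ,  1.        ]])}
scene {'fovy': 55.767851510846725, 'cx': 278.08466929556954, 'cy': 212.62420741886527, 'T': array([[-0.05365699,  0.69814094, -0.71394689,  1.18674939],
       [ 0.99854595,  0.04122784, -0.03473105,  0.06675938],
       [ 0.00518732, -0.71477234, -0.69933797,  0.68948015],
       [ 0.        ,  0.        ,  0.        ,  1.        ]])}
{'fovy': 64.22030712284074, 'cx': 278.5657075029409, 'cy': 205.10618087116868, 'T_tool_cam': array([[-2.81397592e-04, -9.63670814e-01, -2.67092650e-01,
         6.81984417e-02],
       [ 9.99999390e-01,  1.42249221e-05, -1.10488088e-03,
        -6.70524432e-04],
       [ 1.06854083e-03, -2.67092798e-01,  9.63670221e-01,
        -1.43143859e-01],
       [ 0.00000000e+00,  0.00000000e+00,  0.00000000e+00,
         1.00000000e+00]])}
{'t': 0.05, 'joint_positions': array([-7.75571870e+01,  2.81638688e+01,  8.93519052e+01, -1.31289554e-03,
        6.25484403e+01, -6.04992415e+00]), 'dq': array([-0.00143436, -0.14179453, -0.03636094, -0.07198645, -0.00415168,
       -0.14100558]), 'effort': array([ 3.02045963e-03, -6.20062208e+01, -2.62339497e+01, -1.46900493e-04,
        2.90532567e-03,  2.94304152e-05]), 'ee_pos': array([ 0.19821073, -0.59248702,  0.23072006]), 'tool_rot': array([-1.79936021e+02, -5.60996176e-03,  1.84933399e+01]), 'contact_force': array([ 0.03706111, -0.20923114, -0.07386308]), 'torque': array([-0.00519983,  0.00703519,  0.01792568]), 'gripper_force': 0.0, 'gripper_width': 0.08540676514288312}
```

View pics/top0.png

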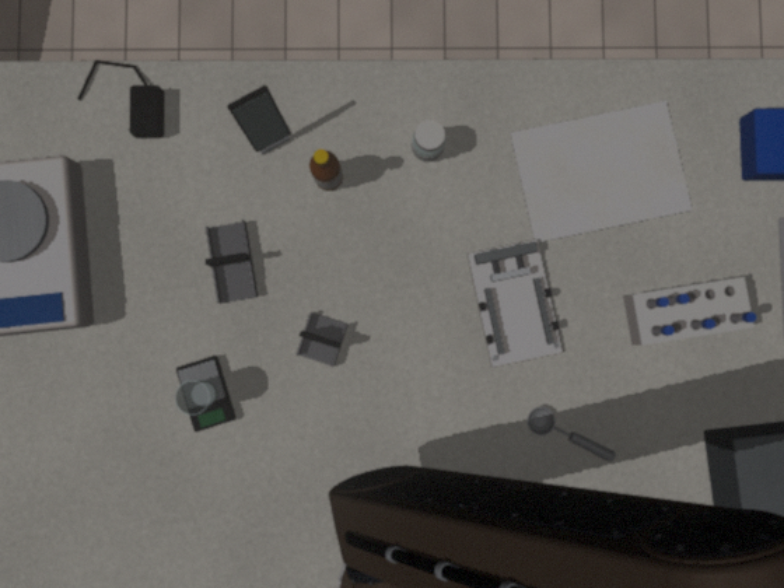

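View pics/scene0.png

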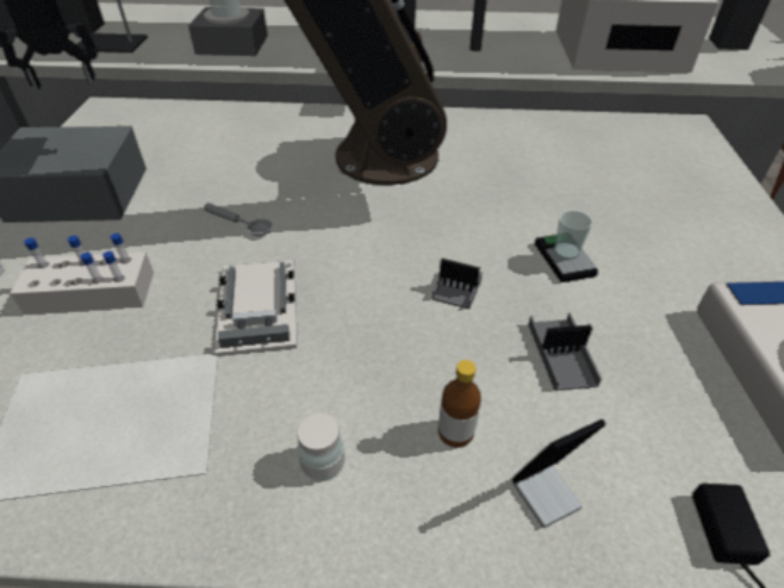

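The top view (1.4x) shows the short tray with its comb at about (321,339) and the long tray at (232,260). The stand's centre is near (516,303), with the stop bar at its upper (far) end and the spoon nearer the robot. I'll convert these to world positions and plan a first approach.

```bash
python3 - <<'E'
from h import *
c=cam('top')
a=ray(c,np.array([[301,333],[341,345]])/1.4,0.062);print('comb top ends',a,a.mean(0),np.degrees(np.arctan2(*(a[0]-a[1])[[1,0]])))
b=ray(c,np.array([[492,365],[562,350],[468,255],[541,238]])/1.4,0.012);print('stand',b,b.mean(0))
d=(b[2]+b[3]-b[0]-b[1]);print('yaw',np.degrees(np.arctan2(d[1],d[0])),np.linalg.norm(d)/2)
print(ray(c,np.array([[325,184],[430,155],[205,395],[236,260]])/1.4,0.02))
s=sensors.sense();print(s['ee_pos'],s['tool_rot'])
Rt=R.from_euler('xyz',s['tool_rot'],degrees=True).as_matrix()
print('shift cm',Rt.T@(a.mean(0)+[0,0,0.17]-s['ee_pos'])*100)
E
```

```text
comb top ends [[0.46508622 0.18339587 0.062     ]
 [0.44407459 0.11463204 0.062     ]] [0.4545804  0.14901395 0.062     ] 73.00882571271539
stand [[ 0.40617722 -0.15222502  0.012     ]
 [ 0.43217646 -0.27843121  0.012     ]
 [ 0.60456337 -0.1118049   0.012     ]
 [ 0.63488909 -0.2447429   0.012     ]] [ 0.51945153 -0.19680101  0.012     ]
yaw 10.468116804665796 0.20394379763179643
[[ 0.73400596  0.14611136  0.02      ]
 [ 0.78644916 -0.04425869  0.02      ]
 [ 0.35690488  0.35811885  0.02      ]
 [ 0.59674957  0.30548674  0.02      ]]
[ 0.19823677 -0.59251704  0.23079068] [-1.79942667e+02 -5.11656568e-03  1.84965515e+01]
shift cm [ 4.78350643e+01 -6.21902004e+01 -5.44291516e-02]
```

```bash
cat >> h.py <<'E'
def to(x,y,z,yaw):
    s=sensors.sense(); Rt=R.from_euler('xyz',s['tool_rot'],degrees=True)
    d=Rt.inv().apply(np.array([x,y,z])-s['ee_pos'])*100
    t=-((yaw-s['tool_rot'][2]+180)%360-180)
    print('t',round(s['t'],2),'now',np.round(s['ee_pos'],4),np.round(s['tool_rot'],2),'F',np.round(s['contact_force'],1),'shift',np.round(d,2),'turn',round(np.radians(t),4))
E
```

Emit:
{"method": "servo_tool", "body": {
  "motion": [
    [0, 4.5, -2.1, 0, 0],
    [0, 9, -4.3, 0, 0],
    [0, 13.5, -6.4, 0, 0],
    [0, 18, -8.6, 0, 0],
    [0, 22.6, -10.7, 0, 0]
  ]
}}

```text
t: 0.6
ee_pos: [0.3792, -0.4183, 0.2312]
tool_rot: [-180.0, 0.0, 18.5]
contact_force: [0.9, -1.7, 0.2]
gripper_width: 0.0857
gripper_force: 0.0
```

Emit:
{"method": "servo_tool", "body": {
  "motion": [
    [0, 4.5, -2.2, 0, 0],
    [0, 9, -4.3, 0, 0],
    [0, 9.7, -9, 0, 0],
    [0, 10.5, -14, 0, 0],
    [0, 11.2, -19, 0, 0]
  ]
}}

```text
t: 1.1
ee_pos: [0.4238, -0.2034, 0.2308]
tool_rot: [-180.0, 0.0, 18.5]
contact_force: [0.8, -0.6, -0.8]
gripper_width: 0.0857
gripper_force: 0.0
```

```bash
python3 -c "
from h import *
to(.455,.149,.23,73)"
```

```text
t 1.1 now [ 0.4238 -0.2034  0.2308] [-1.7996e+02  3.0000e-02  1.8500e+01] F [ 0.8 -0.6 -0.8] shift [ 14.14 -32.43   0.1 ] turn -0.9511
```

Emit:
{"method": "servo_tool", "body": {
  "motion": [
    [0, 2, -4.6, 0, -0.14],
    [0, 4, -9.2, 0, -0.28],
    [0, 6, -13.8, 0, -0.42],
    [0, 8, -18.4, 0, -0.56],
    [0, 10, -23, 0, -0.7]
  ]
}}

```text
t: 1.6
ee_pos: [0.4458, 0.0456, 0.2313]
tool_rot: [180.0, 0.0, 58.9]
contact_force: [1.4, -0.2, 0.3]
gripper_width: 0.0855
gripper_force: 0.0
```

```bash
python3 -c "
from h import *
to(.455,.149,.23,73)"
```

```text
t 1.6 now [0.4458 0.0456 0.2313] [179.99   0.    58.92] F [ 1.4 -0.2  0.3] shift [ 9.33 -4.55  0.13] turn -0.2457
```

Emit:
{"method": "servo_tool", "body": {
  "motion": [
    [0, 4.4, -2.2, 0, -0.12],
    [0, 8.5, -4.2, 0, -0.24],
    [0, 9.3, -4.5, 0, -0.246],
    [0, 9.3, -4.5, 0, -0.246]
  ]
}}

```text
t: 2.0
ee_pos: [0.456, 0.1476, 0.2309]
tool_rot: [-180.0, 0.0, 72.8]
contact_force: [-0.2, -0.6, 0.3]
gripper_width: 0.0852
gripper_force: 0.0
```

```bash
python3 - <<'E'
from h import *
s,im=snap('wrist'); np.save('w1.npy',im); save(im,'w1.png',1.4); print(s['ee_pos'],s['tool_rot'])
E
```

```text
[0.45598764 0.14759394 0.23094159] [-1.79973869e+02  2.40136654e-02  7.28082182e+01]
```

View pics/w1.png

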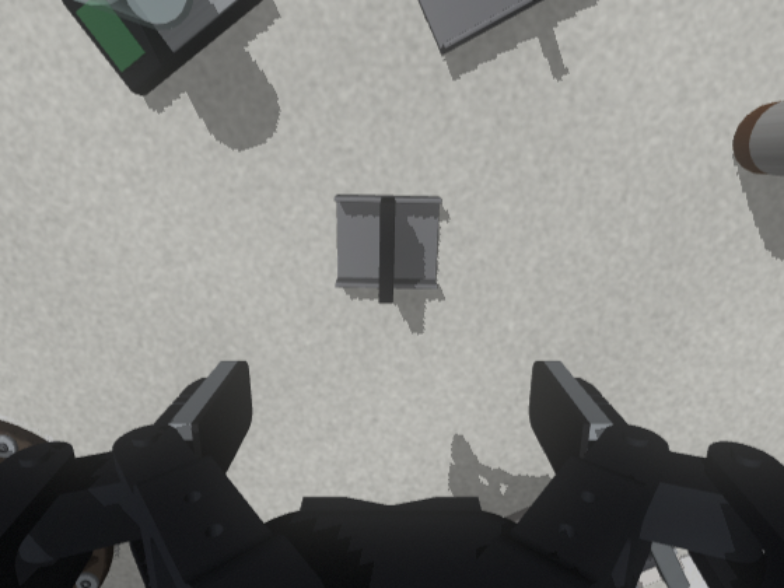

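The wrist view (1.4x) shows the short tray, with the comb top running from about (388,197) to (386,302) and the tray's outline x 336–440, y 196–290. I'll measure the dark comb by mask and cast rays.

```bash
python3 - <<'E'
from h import *
s=sensors.sense(); im=np.load('w1.npy'); c=cam('wrist',s)
g=im.max(2).astype(int); print(g[170,260:295])
m=(g<60).astype(np.uint8); m[:130]=0;m[225:]=0;m[:,:250]=0;m[:,:][:,310:]=0
n,l,st,ce=cv2.connectedComponentsWithStats(m); i=1+st[1:,4].argmax(); print(st[i])
ys,xs=np.where(l==i); r=cv2.minAreaRect(np.c_[xs,ys].astype(np.float32)); print(r)
b=cv2.boxPoints(r); b=b[b[:,1].argsort()]; top,bot=b[:2].mean(0),b[2:].mean(0)
P=ray(c,[top,bot],.062); d=P[0]-P[1]; print(P,np.linalg.norm(d),np.degrees(np.arctan2(d[1],d[0])))
m_=P.mean(0); to(m_[0],m_[1],.027,np.degrees(np.arctan2(d[1],d[0])))
# far (bottom) end based
u=d/np.linalg.norm(d); q=P[1]+.035*u; print(q); to(q[0],q[1],.027,np.degrees(np.arctan2(d[1],d[0])))
E
```

```text
[113 114 114 113 113 112 113 113 114 113 113  66  53  51  51  51  50  51
  51  51  51  51  77  79  79  79  79  79  78  79  79  79  79  79  78]
[271 141  29  75 791]
((285.0, 178.0), (28.0, 74.0), 0.0)
[[0.47430028 0.18605266 0.062     ]
 [0.45347827 0.11800942 0.062     ]] 0.0711578476099155 72.98528793598553
t 2.05 now [0.4559 0.1465 0.231 ] [-1.7997e+02  3.0000e-02  7.2710e+01] F [-0.6 -0.3 -0.2] shift [ 0.78  0.6  20.4 ] turn -0.0049
[0.46371987 0.15147746 0.062     ]
t 2.05 now [0.4559 0.1465 0.231 ] [-1.7997e+02  3.0000e-02  7.2710e+01] F [-0.6 -0.3 -0.2] shift [ 0.72  0.61 20.4 ] turn -0.0049
```

```bash
python3 - <<'E'
from h import *
s=sensors.sense(); im=np.load('w1.npy'); c=cam('wrist',s)
g=im.max(2).astype(int)
L=[]
for y in range(143,214,3):
    x=np.where(g[y,262:300]<60)[0]+262
    r=x[:np.argmax(np.r_[np.diff(x)>1,True])+1]; L.append((y,r[0],r[-1]))
L=np.array(L); print(L[::4].tolist())
p=np.polyfit(L[:,0],(L[:,1]+L[:,2])/2,1)
P=ray(c,[[np.polyval(p,140.5),140.5],[np.polyval(p,215.5),215.5]],.062); d=P[0]-P[1];u=d/np.linalg.norm(d); a=np.degrees(np.arctan2(d[1],d[0]))
print(P,np.linalg.norm(d),a); q=P[1]+.035*u; to(q[0],q[1],.027,a)
E
```

```text
[[143, 272, 281], [155, 272, 281], [167, 272, 281], [179, 271, 281], [191, 271, 280], [203, 271, 280]]
[[0.46691738 0.18882752 0.062     ]
 [0.44527614 0.12003042 0.062     ]] 0.07212062287322352 72.53818649642159
t 2.05 now [0.4559 0.1465 0.231 ] [-1.7997e+02  3.0000e-02  7.2710e+01] F [-0.6 -0.3 -0.2] shift [ 0.67 -0.21 20.4 ] turn 0.0029
```

Emit:
{"method": "servo_tool", "body": {
  "motion": [
    [0, 0.7, -0.2, 4.5, 0],
    [0, 0.7, -0.2, 9, 0],
    [0, 0.7, -0.2, 13, 0],
    [0, 0.7, -0.2, 15.5, 0],
    [0, 0.7, -0.2, 15.5, 0]
  ]
}}

```text
t: 2.55
ee_pos: [0.4551, 0.1519, 0.0738]
tool_rot: [-179.7, 0.2, 72.5]
contact_force: [-0.4, 0.7, 0.2]
gripper_width: 0.0855
gripper_force: 0.0
```

```bash
python3 - <<'E'
from h import *
s,im=snap('wrist'); np.save('w2.npy',im); save(im,'w2.png',1.4); to(.4627,.1522,.027,72.6)
E
```

```text
t 2.6 now [0.456  0.1523 0.0756] [-1.7985e+02  9.0000e-02  7.2540e+01] F [ 1.3 -0.3 -0.5] shift [0.2  0.66 4.86] turn -0.001
```

View pics/w2.png

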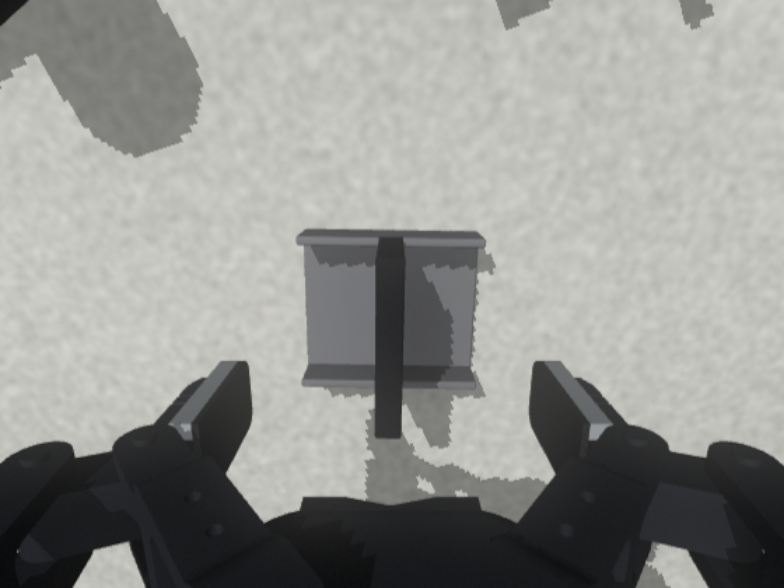

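Close view (1.4x): the comb top runs from (391,262) to (388,437), centred between the fingertips (x 250 and 532). I'll check its offset along the tool x.

```bash
python3 - <<'E'
from h import *
s=sensors.sense(); c=cam('wrist',s)
P=ray(c,np.array([[391,262],[388.5,437]])/1.4,.062); d=P[0]-P[1]; q=P.mean(0); a=np.degrees(np.arctan2(d[1],d[0]))
print(P,np.linalg.norm(d),a); to(q[0],q[1],.027,a)
E
```

```text
[[0.46639969 0.18480061 0.062     ]
 [0.44505391 0.12002736 0.062     ]] 0.06819982682253455 71.7605557041615
t 2.6 now [0.456  0.1523 0.0756] [-1.7985e+02  9.0000e-02  7.2540e+01] F [ 1.3 -0.3 -0.5] shift [ 0.01 -0.02  4.86] turn 0.0137
```

Emit:
{"method": "servo_tool", "body": {
  "motion": [
    [0, 0, 0, 3, 0.01],
    [0, 0, 0, 4.8, 0.01],
    [0, 0, 0, 4.8, 0.01],
    [255, 0, 0, 4.8, 0.01],
    [255, 0, 0, 4.8, 0.01]
  ]
}}

```text
t: 3.1
ee_pos: [0.4572, 0.1536, 0.0299]
tool_rot: [179.9, -0.1, 72.1]
contact_force: [-1.3, 0.2, 1.0]
gripper_width: 0.0594
gripper_force: 0.0
```

Emit:
{"method": "servo_tool", "body": {
  "motion": [
    [255, 0, 0, 0, 0],
    [255, 0, 0, 0, 0],
    [255, 0, 0, 0, 0],
    [255, 0, 0, 0, 0],
    [255, 0, 0, 0, 0]
  ]
}}

```text
t: 3.6
ee_pos: [0.4565, 0.1538, 0.0288]
tool_rot: [180.0, -0.0, 72.1]
contact_force: [-1.4, -1.0, 7.7]
gripper_width: 0.0092
gripper_force: 59.2
```

Emit:
{"method": "servo_tool", "body": {
  "motion": [
    [255, 0, 0, -2, 0],
    [255, 0, 0, -6, 0],
    [255, 0, 0, -10, 0],
    [255, 0, 0, -14, 0],
    [255, 0, 0, -17, 0]
  ]
}}

```text
t: 4.1
ee_pos: [0.4563, 0.1538, 0.2006]
tool_rot: [179.9, -0.0, 72.1]
contact_force: [-0.3, 0.3, -1.5]
gripper_width: 0.0095
gripper_force: 58.8
```

```bash
python3 -c "
from h import *
to(.54,-.34,.2,101)"
```

```text
t 4.1 now [0.4563 0.1538 0.2006] [ 1.7992e+02 -4.0000e-02  7.2130e+01] F [-0.3  0.3 -1.5] shift [-44.43  23.12   0.07] turn -0.5039
```

Emit:
{"method": "servo_tool", "body": {
  "motion": [
    [255, -3, 1.6, 0, 0],
    [255, -7, 3.6, 0, 0],
    [255, -11.4, 5.9, 0, 0],
    [255, -15.8, 8.2, 0, 0],
    [255, -20.2, 10.5, 0, 0]
  ]
}}

```text
t: 4.6
ee_pos: [0.494, -0.0726, 0.1983]
tool_rot: [-180.0, 0.0, 72.1]
contact_force: [0.7, 1.0, -1.3]
gripper_width: 0.0093
gripper_force: 58.8
```

Emit:
{"method": "servo_tool", "body": {
  "motion": [
    [255, -4.4, 2.3, 0, -0.1],
    [255, -8.8, 4.6, 0, -0.2],
    [255, -13.2, 6.9, 0, -0.3],
    [255, -17.6, 9.2, 0, -0.4],
    [255, -21.5, 11.2, 0, -0.5]
  ]
}}

```text
t: 5.1
ee_pos: [0.5347, -0.3121, 0.198]
tool_rot: [-180.0, -0.0, 101.0]
contact_force: [0.4, -0.3, -1.5]
gripper_width: 0.0091
gripper_force: 58.8
```

Emit:
{"method": "servo_tool", "body": {
  "motion": [
    [255, -2, 0.5, 0, 0],
    [255, -2.5, 0.5, 0, 0],
    [255, -2.5, 0.5, 0, 0],
    [255, -2.5, 0.5, 0, 0]
  ]
}}

```text
t: 5.5
ee_pos: [0.5441, -0.3321, 0.1982]
tool_rot: [-180.0, -0.0, 100.8]
contact_force: [0.1, 0.2, -1.1]
gripper_width: 0.009
gripper_force: 58.8
```

```bash
python3 - <<'E'
from h import *
to(.54,-.34,.2,101); s,im=snap('wrist'); np.save('w3.npy',im); save(im,'w3.png',1.4); import pickle; pickle.dump(s,open('s3','wb'))
E
```

```text
t 5.5 now [ 0.5441 -0.3321  0.1982] [-1.7997e+02 -4.0000e-02  1.0080e+02] F [ 0.1  0.2 -1.1] shift [-0.69 -0.55 -0.18] turn -0.0035
```

View pics/w3.png

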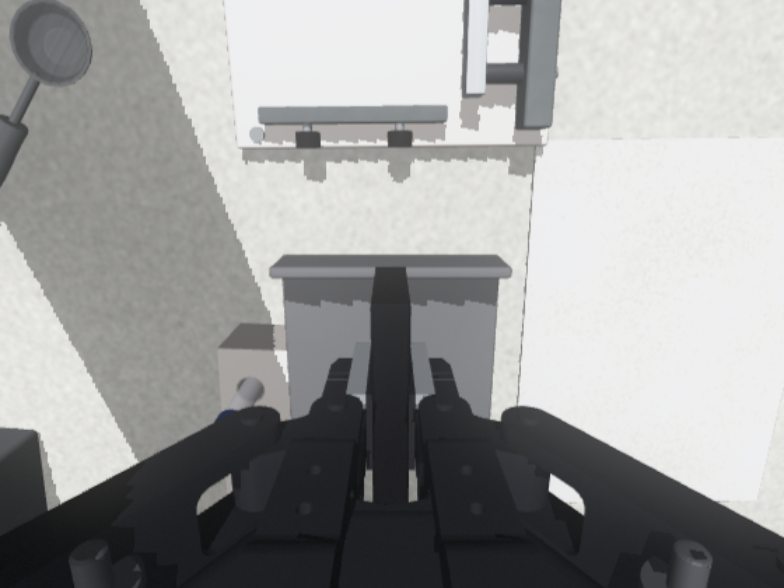

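The near side of the stand is visible: base edge at row 147 from x=240 to 546, guide at (258–447, 107–122). The bar is at x≈466–487 and the tray sits squarely in the gripper. I'll back off so the whole stand is in view.

Emit:
{"method": "servo_tool", "body": {
  "motion": [
    [255, -4, 0, -1.5, 0],
    [255, -8, 0, -3, 0],
    [255, -10, 0, -3, 0],
    [255, -10, 0, -3, 0],
    [255, -10, 0, -3, 0]
  ]
}}

```text
t: 6.05
ee_pos: [0.563, -0.4304, 0.228]
tool_rot: [-180.0, -0.0, 100.8]
contact_force: [-0.1, 1.1, -1.3]
gripper_width: 0.009
gripper_force: 58.8
```

```bash
python3 - <<'E'
from h import *
import pickle
to(.54,-.34,.2,101); s,im=snap('wrist'); np.save('w4.npy',im); save(im,'w4.png',1.4);pickle.dump(s,open('s4','wb'))
E
```

```text
t 6.05 now [ 0.563  -0.4304  0.228 ] [-1.7997e+02 -5.0000e-02  1.0079e+02] F [-0.1  1.1 -1.3] shift [ 9.31 -0.57  2.81] turn -0.0036
```

View pics/w4.png

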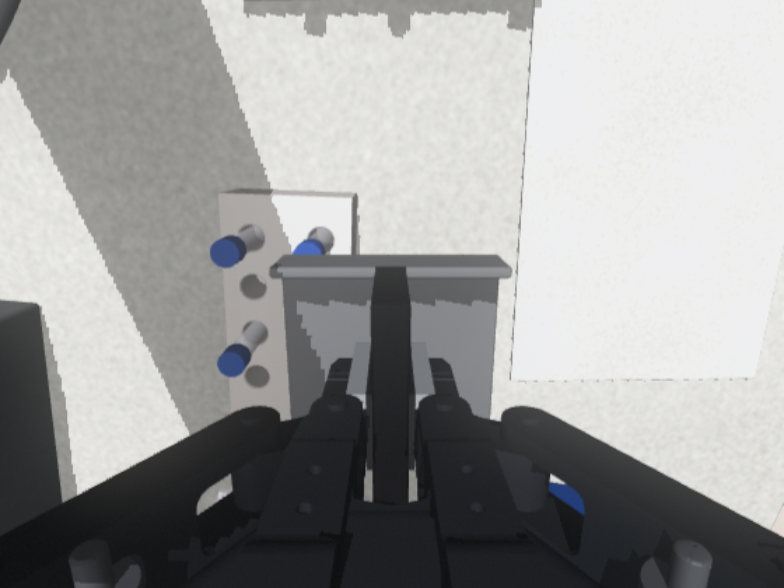

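The move went the wrong way: the stand left the top of the picture, and only the tube rack and paper show. I'll return over it and go higher.

Emit:
{"method": "servo_tool", "body": {
  "motion": [
    [255, 3, 0, -3, 0],
    [255, 6, 0, -6, 0],
    [255, 10, 0, -9, 0],
    [255, 13, 0, -12, 0],
    [255, 13, 0, -12, 0]
  ]
}}

```text
t: 6.6
ee_pos: [0.5391, -0.2997, 0.3536]
tool_rot: [179.7, 0.3, 101.0]
contact_force: [0.8, -0.2, -0.3]
gripper_width: 0.0094
gripper_force: 59.1
```

Emit:
{"method": "servo_tool", "body": {
  "motion": [
    [255, 0, 0, 0, 0],
    [255, 0, 0, 0, 0]
  ]
}}

```text
t: 6.8
ee_pos: [0.5386, -0.3036, 0.3472]
tool_rot: [-179.9, -0.1, 100.8]
contact_force: [0.0, -0.3, -2.0]
gripper_width: 0.0092
gripper_force: 59.1
```

```bash
python3 - <<'E'
from h import *
import pickle
to(.54,-.34,.2,101); s,im=snap('wrist'); np.save('w5.npy',im); save(im,'w5.png',1.4);pickle.dump(s,open('s5','wb'))
E
```

```text
t 6.8 now [ 0.5386 -0.3036  0.3472] [-1.7993e+02 -6.0000e-02  1.0080e+02] F [ 0.  -0.3 -2. ] shift [-3.62 -0.53 14.71] turn -0.0035
```

View pics/w5.png

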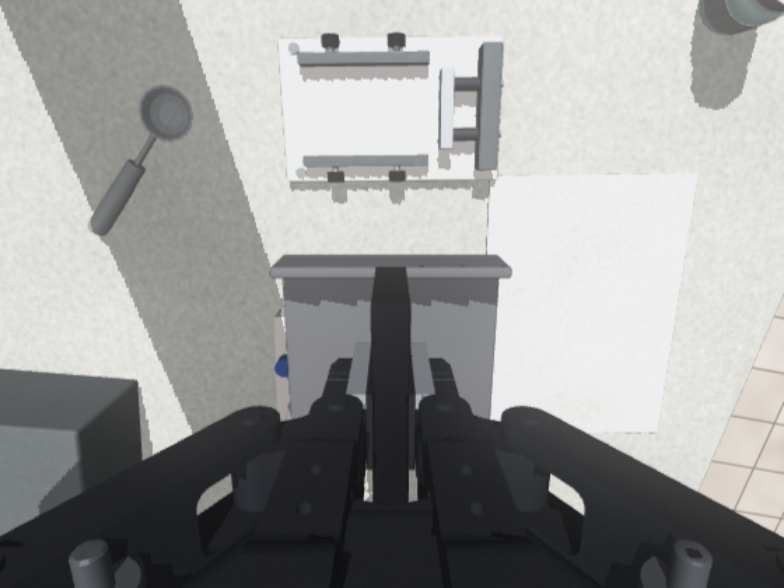

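The whole stand is visible (1.4x). The guides are at (298–429, 52–66) and (304–428, 156–167), the bar at (440–453, 68–148) and the back block at (478–502, 42–168). I'll measure it by masks.

```bash
python3 - <<'E'
from h import *
import pickle
s=pickle.load(open('s5','rb')); im=np.load('w5.npy'); c=cam('wrist',s); g=im.max(2)
print('row through', g[30:130:1,260].tolist()); print('bar row',g[77,300:365].tolist())
for z in (.026,):
  m=((g>75)&(g<150)).astype(np.uint8); m[:20]=0; m[130:]=0; m[:,:195]=0; m[:,365:]=0
  m=cv2.morphologyEx(m,cv2.MORPH_OPEN,np.ones((3,9)))
  n,l,st,ce=cv2.connectedComponentsWithStats(m)
  for i in range(1,n):
    if st[i,4]<100: continue
    ys,xs=np.where(l==i); r=cv2.minAreaRect(np.c_[xs,ys].astype(np.float32)); b=cv2.boxPoints(r)
    print(st[i],r, np.round(ray(c,b,z)[:,:2],4).tolist())
print('nadir px',proj(c,[[c[3][0,3],c[3][1,3],0]]))
E
```

```text
row through [240, 240, 239, 240, 239, 240, 225, 167, 152, 149, 148, 148, 147, 147, 131, 99, 95, 138, 177, 177, 177, 177, 177, 177, 177, 176, 210, 240, 239, 239, 239, 240, 239, 239, 239, 239, 239, 239, 239, 239, 239, 239, 239, 239, 239, 239, 239, 239, 239, 239, 239, 239, 239, 239, 239, 239, 239, 239, 239, 239, 239, 239, 239, 239, 239, 239, 239, 239, 238, 238, 238, 239, 238, 238, 238, 238, 239, 238, 238, 238, 222, 164, 148, 148, 148, 147, 146, 139, 148, 177, 177, 177, 177, 176, 176, 177, 179, 213, 219, 159]
bar row [239, 239, 239, 239, 239, 239, 239, 239, 239, 238, 239, 239, 239, 172, 110, 226, 232, 230, 232, 232, 232, 231, 229, 231, 200, 236, 238, 238, 238, 238, 238, 238, 238, 238, 238, 238, 238, 238, 238, 238, 122, 90, 88, 117, 143, 150, 151, 150, 150, 150, 149, 150, 150, 149, 149, 149, 138, 169, 213, 218, 220, 226, 228, 226, 225]
[214  39  92   9 693] ((259.5, 43.0), (8.0, 91.0), 90.0) [[0.429, -0.1632], [0.5422, -0.1416], [0.5441, -0.1507], [0.4302, -0.1724]]
[324  55  22  11 215] ((334.5, 60.0), (10.0, 21.0), 90.0) [[0.57, -0.1554], [0.5964, -0.1503], [0.5992, -0.1619], [0.5726, -0.167]]
[324  91  32  10 286] ((339.5, 95.5), (9.0, 31.0), 90.0) [[0.5797, -0.198], [0.6198, -0.1904], [0.6225, -0.2014], [0.5822, -0.209]]
[339 104  17  12 142] ((347.0, 109.5), (11.0, 16.0), 90.0) [[0.6029, -0.2103], [0.6238, -0.2063], [0.6273, -0.22], [0.6062, -0.224]]
[218 112  87   7 516] ((261.0, 115.0), (6.0, 86.0), 90.0) [[0.4464, -0.2505], [0.5593, -0.229], [0.561, -0.2366], [0.4475, -0.2582]]
nadir px [[278.58915673 112.69676622]]
```

```bash
python3 - <<'E'
from h import *
import pickle
s=pickle.load(open('s5','rb')); im=np.load('w5.npy'); c=cam('wrist',s); g=im.max(2).astype(float)
def edge(v,a,b,th,down):
    w=v[a:b]; k=np.where((w[:-1]>=th)&(w[1:]<th) if down else (w[:-1]<th)&(w[1:]>=th))[0]
    return a+k[0]+(w[k[0]]-th)/(w[k[0]]-w[k[0]+1]) if len(k) else np.nan
cols=np.r_[218:228,246:276,292:302]
E={'Uout':[edge(g[:,x],30,42,195,1) for x in cols],'Uin':[edge(g[:,x],40,50,124,1) for x in cols],
 'Lin':[edge(g[:,x],104,116,195,1) for x in cols]}
L={}
for k,v in E.items():
    v=np.array(v); ok=np.isfinite(v); ok&=abs(v-np.nanmedian(v))<3
    p=np.polyfit(cols[ok],v[ok],1); P=ray(c,[[215,np.polyval(p,215)],[305,np.polyval(p,305)]],.026); d=P[1]-P[0]
    L[k]=(P,np.degrees(np.arctan2(d[1],d[0]))); print(k,p,np.std(v[ok]-np.polyval(p,cols[ok])),P[:,:2].round(4).tolist(),L[k][1])
yaw=np.mean([L[k][1] for k in L]); u=np.array([np.cos(np.radians(yaw)),np.sin(np.radians(yaw))]); n=np.array([-u[1],u[0]])
cu=L['Uin'][0].mean(0)[:2]@n; cl=L['Lin'][0].mean(0)[:2]@n; print('yaw',yaw,'gap',cu-cl)
mid=(cu+cl)/2
rows=range(56,100,3)
fe=[edge(g[r],306,320,200,0) for r in rows]; print(np.round(fe,2).tolist())
f=np.nanmedian(fe); P=ray(c,[[f,77]],.035)[0,:2]; xf=P@u
ge=[[edge(g[r],205,222,195,1),edge(g[r],295,312,195,0)] for r in (40,42,112,115)]; print(ge)
for r,(a,b) in zip((40,42,112,115),ge): print('guide mid x from ends', (ray(c,[[a,r],[b,r]],.026)[:,:2]@u).tolist())
o=u*(xf-.045)+n*mid; print('bar-based origin',o,'hold',o+.013*u, 'yaw',yaw)
E
```

```text
Uout [-1.03197241e-02  3.92230968e+01] 0.1750948612654245 [[0.4299, -0.1606], [0.5415, -0.1383]] 11.318662762283846
Uin [-1.03409845e-02  4.70523234e+01] 0.11435763377347087 [[0.4311, -0.1696], [0.5433, -0.1472]] 11.322921920004951
Lin [-9.67506829e-03  1.13011701e+02] 0.15697834322321436 [[0.4423, -0.2499], [0.5601, -0.2263]] 11.314355120491443
yaw 11.318646600926748 gap 0.08087581074471373
[315.45, 315.37, 314.83, 314.82, 314.78, 314.77, 314.77, 314.78, 314.79, 314.77, 314.76, 314.75, 314.71, 314.71, 314.7]
[[np.float64(211.61971830985917), np.float64(306.43243243243245)], [np.float64(211.71428571428572), np.float64(306.475)], [np.float64(215.93478260869566), np.float64(305.56043956043953)], [np.float64(215.671875), np.float64(305.49367088607596)]]
guide mid x from ends [0.38552375309346254, 0.505651620410623]
guide mid x from ends [0.3854986190702069, 0.5057352484276759]
guide mid x from ends [0.3857878522313694, 0.5056092846420117]
guide mid x from ends [0.38520626343894654, 0.5055666362740857]
bar-based origin [ 0.51917834 -0.1932527 ] hold [ 0.5319255  -0.19070125] yaw 11.318646600926748
```

```bash
python3 - <<'E'
from h import *
import pickle
im=np.load('w5.npy'); g=im.max(2).astype(int); print(g[178:205,240].tolist()); print(g[178:222,279].tolist())
c=eyes.camera_info('wrist'); f=210/np.tan(np.radians(c['fovy'])/2); cc=(f,c['cx'],c['cy'],np.array(c['T_tool_cam']))
print('wall outer top edge in tool', ray(cc,[[194,191.4],[364,191.4]],.0068))
print('slab top face edges in tool', ray(cc,[[266,220],[292,220]],-.0332))
to(.5025,-.1966,.11,101.32)
E
```

```text
[225, 226, 226, 198, 123, 107, 105, 105, 105, 106, 107, 105, 116, 137, 149, 150, 147, 144, 141, 130, 104, 96, 102, 104, 103, 102, 102]
[225, 226, 226, 199, 123, 105, 104, 106, 106, 105, 105, 105, 92, 60, 60, 58, 58, 57, 57, 57, 57, 56, 56, 55, 55, 54, 54, 54, 53, 52, 52, 51, 51, 50, 50, 50, 49, 50, 50, 52, 54, 53, 54, 52]
wall outer top edge in tool [[ 0.03363757 -0.03854933  0.0068    ]
 [ 0.03359369  0.03961098  0.0068    ]]
slab top face edges in tool [[ 0.0328354  -0.00406696 -0.0332    ]
 [ 0.03282937  0.00490838 -0.0332    ]]
t 6.85 now [ 0.5386 -0.304   0.3469] [-1.7991e+02 -8.0000e-02  1.0076e+02] F [ 0.  -0.2 -2.7] shift [11.19 -1.51 23.71] turn -0.0097
```

Emit:
{"method": "servo_tool", "body": {
  "motion": [
    [255, 4, -0.5, 2, 0],
    [255, 8, -1, 5, 0],
    [255, 11.3, -1.5, 9, -0.01],
    [255, 11.3, -1.5, 13.5, -0.01],
    [255, 11.3, -1.5, 18, -0.01]
  ]
}}

```text
t: 7.35
ee_pos: [0.5024, -0.1951, 0.1662]
tool_rot: [-180.0, -0.0, 101.4]
contact_force: [0.8, -2.0, -2.0]
gripper_width: 0.0094
gripper_force: 58.9
```

Emit:
{"method": "servo_tool", "body": {
  "motion": [
    [255, 0, 0, 3.5, 0],
    [255, 0, 0, 6, 0],
    [255, 0, 0, 7, 0],
    [255, 0, 0, 7, 0],
    [255, 0, 0, 7, 0]
  ]
}}

```text
t: 7.85
ee_pos: [0.5033, -0.1961, 0.0988]
tool_rot: [180.0, 0.0, 101.3]
contact_force: [1.0, -0.9, -1.4]
gripper_width: 0.0093
gripper_force: 58.8
```

```bash
python3 - <<'E'
from h import *
s,im=snap('wrist'); save(im,'w6.png',1.4)
to(.5025+.0014*np.cos(np.radians(101.3)),-.1966+.0014*np.sin(np.radians(101.3)),.0412,101.32)
E
```

```text
t 7.9 now [ 0.5035 -0.1961  0.0993] [1.7993e+02 6.0000e-02 1.0133e+02] F [-0.3  0.6 -0.4] shift [ 0.12 -0.11  5.81] turn 0.0002
```

View pics/w6.png

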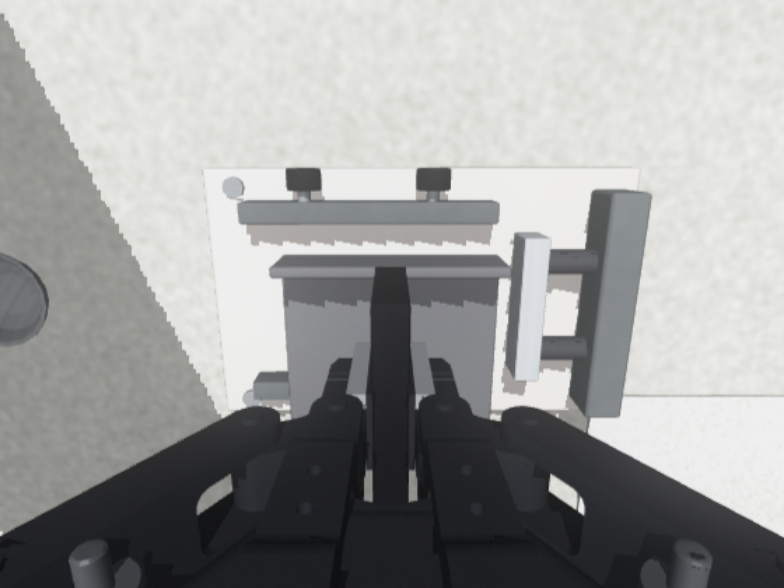

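The held tray lies parallel between the guide (inner edge at row 223) and the bar (front top edge near x≈517 at row 300). A quick check in the tool frame:

```bash
python3 - <<'E'
from h import *
c=eyes.camera_info('wrist'); f=210/np.tan(np.radians(c['fovy'])/2); cc=(f,c['cx'],c['cy'],np.array(c['T_tool_cam']))
print(ray(cc,np.array([[250,223],[490,223]])/1.4,.0731))
print(ray(cc,np.array([[521,234],[514,377]])/1.4,.0641))
E
```

```text
[[ 0.03943506 -0.06416826  0.0731    ]
 [ 0.0393851   0.04657402  0.0731    ]]
[[ 0.03570056  0.05872525  0.0641    ]
 [-0.03407978  0.06052496  0.0641    ]]
```

Emit:
{"method": "servo_tool", "body": {
  "motion": [
    [255, 0.1, -0.1, 2, 0],
    [255, 0.1, -0.1, 4, 0],
    [255, 0.1, -0.1, 5, 0],
    [255, 0.1, -0.1, 5.3, 0],
    [255, 0.1, -0.1, 5.3, 0]
  ]
}}

```text
t: 8.4
ee_pos: [0.5021, -0.1951, 0.0458]
tool_rot: [180.0, 0.0, 101.3]
contact_force: [-0.0, -0.1, -1.6]
gripper_width: 0.009
gripper_force: 58.9
```

Emit:
{"method": "servo_tool", "body": {
  "motion": [
    [255, 0, 0, 0.2, 0],
    [255, 0, 0, 0.35, 0],
    [255, 0, 0, 0.45, 0],
    [255, 0, 0, 0.5, 0],
    [255, 0, 0, 0.5, 0]
  ]
}}

```text
t: 8.9
ee_pos: [0.502, -0.195, 0.0408]
tool_rot: [180.0, 0.0, 101.3]
contact_force: [-1.2, 0.7, 4.0]
gripper_width: 0.0092
gripper_force: 59.8
```

Emit:
{"method": "servo_tool", "body": {
  "motion": [
    [255, 0, 0, 0, 0],
    [255, 0, 0, 0, 0],
    [255, 0, 0, 0, 0]
  ]
}}

```text
t: 9.2
ee_pos: [0.5019, -0.195, 0.0408]
tool_rot: [180.0, 0.0, 101.3]
contact_force: [-1.2, 0.8, 5.8]
gripper_width: 0.0089
gripper_force: 59.9
```

Emit:
{"method": "servo_tool", "body": {
  "motion": [
    [255, 0, 0.3, -0.02, 0],
    [255, 0, 0.7, -0.02, 0],
    [255, 0, 1.1, -0.02, 0],
    [255, 0, 1.5, -0.02, 0],
    [255, 0, 1.7, -0.02, 0]
  ]
}}

```text
t: 9.7
ee_pos: [0.5182, -0.1915, 0.0408]
tool_rot: [-179.9, -0.0, 101.4]
contact_force: [-7.1, -1.5, 8.1]
gripper_width: 0.0088
gripper_force: 60.3
```

Emit:
{"method": "servo_tool", "body": {
  "motion": [
    [255, 0, 0, 0, 0],
    [255, 0, 0.1, 0, 0],
    [255, 0, 0.2, 0, 0],
    [255, 0, 0.3, 0, 0],
    [255, 0, 0.4, 0, 0]
  ]
}}

```text
t: 10.2
ee_pos: [0.5219, -0.1908, 0.0408]
tool_rot: [-179.9, -0.0, 101.3]
contact_force: [-6.1, -1.4, 6.8]
gripper_width: 0.0089
gripper_force: 60.3
```

Emit:
{"method": "servo_tool", "body": {
  "motion": [
    [255, 0, 0, 0, 0],
    [255, 0, 0.1, 0, 0],
    [255, 0, 0.2, 0, 0],
    [255, 0, 0.2, 0, 0],
    [255, 0, 0.2, 0, 0]
  ]
}}

```text
t: 10.7
ee_pos: [0.5238, -0.1904, 0.0408]
tool_rot: [-179.9, -0.0, 101.4]
contact_force: [-6.9, -1.8, 7.4]
gripper_width: 0.0091
gripper_force: 60.4
```

```bash
python3 - <<'E'
from h import *
s,im=snap('wrist'); save(im,'w7.png',1.4); h=np.array([.532,-.1907]); u=np.array([.9806,.1961])
print('along to hold mm',(h-s['ee_pos'][:2])@u*1000,'F along',s['contact_force'][:2]@u,s['contact_force'],s['tool_rot'],s['ee_pos'])
E
```

```text
along to hold mm 7.999266367800573 F along -7.14544143700475 [-6.93591824 -1.75461504  7.43001284] [-1.79932819e+02 -2.11789483e-02  1.01350020e+02] [ 0.52378092 -0.19039219  0.04082446]
```

View pics/w7.png

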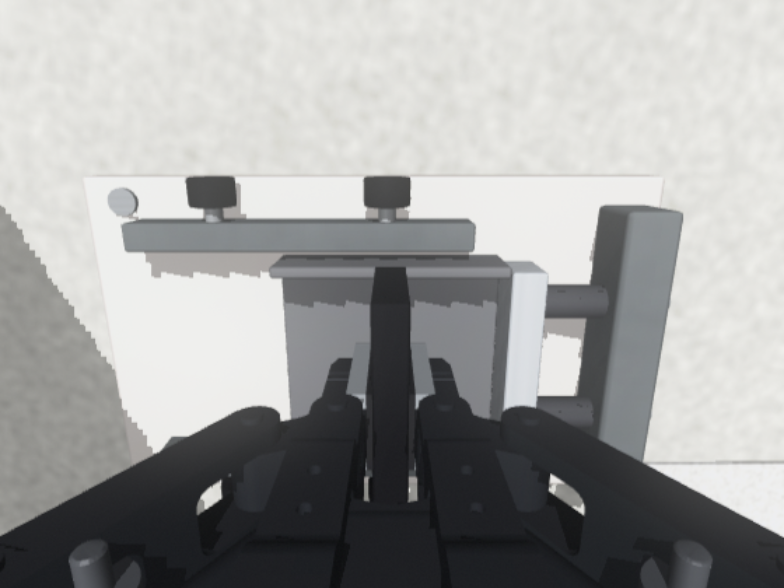

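Image: the tray end (x≈500–511) is about to touch the bar's face at x≈511, squarely, with an even gap to the guide (rows 251–257). Now I'll press in slowly.

Emit:
{"method": "servo_tool", "body": {
  "motion": [
    [255, 0, 0.1, -0.01, 0],
    [255, 0, 0.2, -0.02, 0],
    [255, 0, 0.3, -0.02, 0],
    [255, 0, 0.4, -0.02, 0],
    [255, 0, 0.4, -0.02, 0]
  ]
}}

```text
t: 11.25
ee_pos: [0.5271, -0.1897, 0.0409]
tool_rot: [-179.9, -0.1, 101.4]
contact_force: [-8.8, -3.4, 8.3]
gripper_width: 0.0094
gripper_force: 60.4
```

Emit:
{"method": "servo_tool", "body": {
  "motion": [
    [255, 0, 0.1, 0, 0],
    [255, 0, 0.2, 0, 0],
    [255, 0, 0.3, 0, 0],
    [255, 0, 0.4, 0, 0],
    [255, 0, 0.4, 0, 0]
  ]
}}

```text
t: 11.75
ee_pos: [0.5302, -0.189, 0.041]
tool_rot: [-179.8, -0.1, 101.4]
contact_force: [-14.9, -5.2, 11.0]
gripper_width: 0.009
gripper_force: 60.9
```

```bash
python3 - <<'E'
from h import *
s,im=snap('wrist'); save(im,'w8.png',1.4); h=np.array([.532,-.1907]); u=np.array([.9806,.1961])
print('along to hold mm',(h-s['ee_pos'][:2])@u*1000,'F along',s['contact_force'][:2]@u,s['contact_force'],s['tool_rot'],s['ee_pos'])
E
```

```text
along to hold mm 1.3866818679897053 F along -15.576725158126493 [-14.8535704   -5.15713425  11.01301792] [-1.79770841e+02 -8.17177503e-02  1.01364577e+02] [ 0.53024625 -0.18900164  0.04097016]
```

View pics/w8.png

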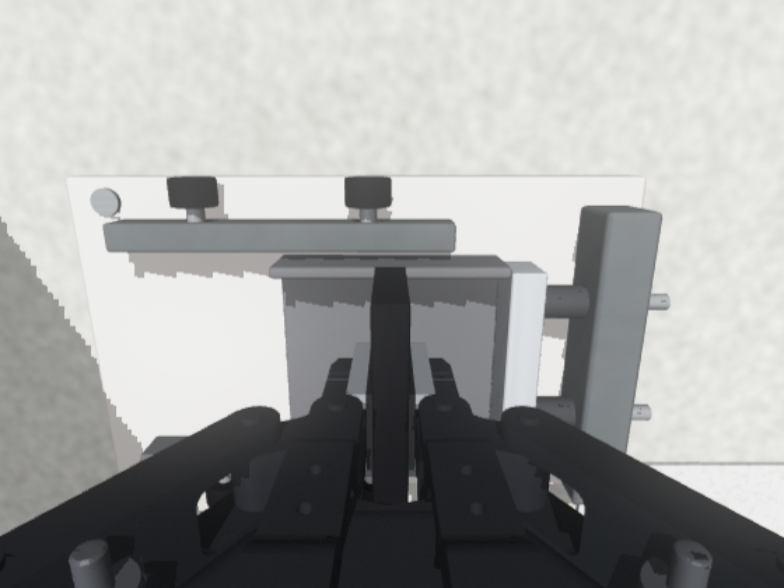

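The tray is square on the bar, and the bar's rods now stick out of the block's back at x≈669. From the travel since touch, the bar is about 6.5–7 mm in. I'll add 1 mm and hold.

Emit:
{"method": "servo_tool", "body": {
  "motion": [
    [255, 0, 0.05, 0, 0],
    [255, 0, 0.1, 0, 0],
    [255, 0, 0.1, 0, 0],
    [255, 0, 0.1, 0, 0],
    [255, 0, 0.1, 0, 0]
  ]
}}

```text
t: 12.3
ee_pos: [0.5309, -0.1888, 0.041]
tool_rot: [-179.7, -0.1, 101.4]
contact_force: [-15.9, -5.7, 13.6]
gripper_width: 0.0093
gripper_force: 61.1
```

Emit:
{"method": "servo_tool", "body": {
  "motion": [
    [255, 0, 0, 0, 0],
    [255, 0, 0, 0, 0],
    [255, 0, 0, 0, 0],
    [255, 0, 0, 0, 0],
    [255, 0, 0, 0, 0]
  ]
}}

```text
t: 12.8
ee_pos: [0.5309, -0.1888, 0.041]
tool_rot: [-179.7, -0.1, 101.4]
contact_force: [-17.5, -6.3, 13.1]
gripper_width: 0.0093
gripper_force: 61.1
```

Emit:
{"method": "servo_tool", "body": {
  "motion": [
    [255, 0, 0, 0, 0],
    [255, 0, 0, 0, 0],
    [255, 0, 0, 0, 0],
    [255, 0, 0, 0, 0],
    [255, 0, 0, 0, 0]
  ]
}}

```text
t: 13.3
ee_pos: [0.5309, -0.1888, 0.041]
tool_rot: [-179.7, -0.1, 101.4]
contact_force: [-17.1, -7.0, 13.8]
gripper_width: 0.0091
gripper_force: 61.1
```

Emit:
{"method": "servo_tool", "body": {
  "motion": [
    [255, 0, 0, 0, 0],
    [255, 0, 0, 0, 0],
    [255, 0, 0, 0, 0],
    [255, 0, 0, 0, 0],
    [255, 0, 0, 0, 0]
  ]
}}

```text
t: 13.8
ee_pos: [0.5309, -0.1888, 0.041]
tool_rot: [-179.7, -0.1, 101.4]
contact_force: [-17.9, -6.8, 13.9]
gripper_width: 0.0089
gripper_force: 61.1
```

Emit:
{"method": "servo_tool", "body": {
  "motion": [
    [255, 0, 0, 0, 0],
    [255, 0, 0, 0, 0],
    [255, 0, 0, 0, 0],
    [255, 0, 0, 0, 0],
    [255, 0, 0, 0, 0]
  ]
}}

```text
t: 14.3
ee_pos: [0.5309, -0.1889, 0.041]
tool_rot: [-179.7, -0.1, 101.4]
contact_force: [-16.3, -6.8, 13.6]
gripper_width: 0.0093
gripper_force: 61.1
```

Emit:
{"method": "servo_tool", "body": {
  "motion": [
    [255, 0, 0, 0, 0],
    [255, 0, 0, 0, 0],
    [255, 0, 0, 0, 0],
    [255, 0, 0, 0, 0],
    [255, 0, 0, 0, 0]
  ]
}}

```text
t: 14.8
ee_pos: [0.5309, -0.1888, 0.041]
tool_rot: [-179.7, -0.1, 101.4]
contact_force: [-17.2, -5.8, 13.5]
gripper_width: 0.0091
gripper_force: 61.1
```

```bash
python3 - <<'E'
from h import *
s,im=snap('wrist'); h=np.array([.532,-.1907]); u=np.array([.9806,.1961])
print('to hold mm',(h-s['ee_pos'][:2])@u*1000,s['contact_force'],s['tool_rot'],s['ee_pos'],s['t'])
# block front-top edge shift (bar & tray fixed in image) between w7 (first touch) and now
a=cv2.imread('pics/w7.png'); a=cv2.resize(a,(560,420))[:,:,::-1].max(2).astype(int); b=im.max(2).astype(int)
E=lambda g,r:(lambda v:[int(x) for x in np.where(abs(np.diff(v))>25)[0]+355])(g[r,355:500])
for r in (160,175,190): print(r,E(a,r),E(b,r))
E
```

```text
to hold mm 0.6952011834764134 [-17.23254659  -5.82175922  13.54055027] [-1.79746233e+02 -9.16110847e-02  1.01360575e+02] [ 0.53092084 -0.18884876  0.04101862] 14.8
160 [425, 426, 486] [411, 412, 470]
175 [422, 423, 424, 484] [408, 409, 410, 468]
190 [384, 422, 423, 481, 482] [383, 408, 409, 465, 466]
```

```bash
python3 - <<'E'
from h import *
s,im=snap('wrist'); c=cam('wrist',s); u=np.array([.9806,.1961])
g=im.max(2).astype(int); print(g[196,355:435].tolist())
for z,x in ((.035,389.5),(.012,408),(.036,421)): print(z,ray(c,[[x,196]],z)[0,:2]@u-.4709)
E
```

```text
[143, 143, 143, 142, 143, 143, 142, 144, 141, 130, 126, 213, 227, 232, 231, 231, 230, 229, 230, 230, 231, 232, 233, 233, 232, 231, 231, 232, 231, 231, 230, 230, 230, 230, 231, 219, 226, 236, 237, 236, 236, 237, 237, 237, 237, 237, 237, 237, 237, 237, 237, 237, 237, 191, 93, 81, 80, 81, 80, 80, 80, 80, 79, 79, 80, 79, 80, 81, 81, 81, 81, 92, 107, 125, 131, 136, 140, 144, 143, 143]
0.035 0.06383448081493492
0.012 0.08138623102055531
0.036 0.07782919445670444
```

```bash
python3 -c "
from bench import order
print(order.hand_in())"
```

```text
the job is handed in; nothing more can be done
None
```

I handed in the job with the short tray still gripped, flat and square on the bed, pressing the stop bar about 7 mm in (by image, so roughly 7 N on its spring). That push was held steady for more than 2 s and the total time was about 15 s; the hand-in gave no verdict.

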